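# Lay the batten down on the bench hook

## Robot

A 6-joint arm with a two-finger parallel gripper is mounted at the origin on a cart in front of the work surface, level with it; the furniture and walls round the work are solid. World frame = base frame: x ahead of the robot, y to its left, z up, the work surface at z = 0. Lengths are in m, angles in rad, forces in N, time in s.
With the tool pointing down it reaches from about 0.375 to 0.925 m from the base axis. Payload 5.7 kg.
Tool frame: the origin (TCP) lies at the very end of the fingers, on their centre line; the grasp point (between the pads) lies 19 mm behind it (grasp_offset is the distance from the TCP to the grasp point, in m); z points along the fingers, y is the line along which they close (so a half turn about z gives the same grasp; the last joint's range is limited). The gripper opens to 88 mm and grips with 3 to 60 N. Pads are 20 mm wide; open, the fingers measure 115 mm over their backs; the gripper's body (75 mm by 178 mm) begins 61 mm behind the grasp point.
Start: joints at [-1.362, 0.359, 1.51, -0, 1.272, -0.115], TCP at [0.191, -0.569, 0.223] pointing down, gripper open.
Joint ranges: [-2.97, 2.97], [-1.01, 2.36], [0.21, 2.38], [-0.96, 4.11], [0.2, 2.71], [-2.98, 2.98]. Speed limits (rad/s): [2.39, 2.39, 3.14, 3.14, 3.14, 3.14].

## Interface

Orientations are given as a unit quaternion [w, x, y, z].
In Python, from plant import * gives the robot as it stands. The module is installed in compiled form; this text tells all that it offers.
- The arm moves only by the tool play_rows, never from a script. Its argument "increments" is a list that holds one entry, the list of rows, each a list of 5 numbers: the gripper command: -1 is shut, 1 is fully open, values between are in proportion, then the shift along the world's x, y, z in units of 50 cm (1.0 is 50 cm), then the turn about the world's z in units of 0.5 rad (1.0 is 0.5 rad). In form: [[[gripper, tx, ty, tz, yaw], ...]]. A call has 1 to 5 rows; each row is the pose to reach, as a shift and turn from the pose commanded when the call began; what a row does not reach only later rows make up. A row lasts 1/10 s, in which the tool goes at most 50 mm and 8.59 degrees, less where a joint would pass 70% of its speed; a pose out of reach is approached as far as the arm can. A call with a number of a shift or a turn outside -1 to 1 is refused whole. A call with a gripper value outside its range is refused whole. The fingers move at their own pace and stop on an object; "grip_force" is the grip in N (left out, the last holds). Time passes only in rows, so rows that repeat a pose let the fingers close. It gives the time, the measured TCP pose, the force, the opening and the grip force at its end, in the units of the state.
- state(): the state, without advancing time (a new reading comes with each control period).
- grab_frame(name): name is "scene" or "top" or "wrist"; returns (picture, depth): 384x512x3 uint8, red, green, blue; 384x512 float32, m along the optical axis (not along the pixel's ray), 0 where there is no reading.
- camera_info(name): a dict with "fov_y" (degrees; the focal length in pixels is half the picture's height over the tangent of half this angle, whatever the lens; pixels are square), "cx", "cy" (the principal point, pixels), "position" and "rotation" of the camera in the world. Camera axes: x right, y down, z forward; pixel columns grow to the right and rows downward; lengths in m; the calibration is good to about 2 mm. A picture is of the moment at which its call begins: read the wrist's pose just before it. camera_info takes no time and is no camera call; for the wrist camera it gives the pose at the moment of the call.
- close_job(): hands the job in; it is judged then, once.
The state is a dict: "time_s": time; "joint_pos": joint angles; "qvel": joint speeds; "tau": joint torques, N m; "tcp_pos": TCP position; "eef_rot": TCP orientation; "ft_force": force on the tool from outside, world axes, zero at the start; "torque": the same for the moment, N m; "opening": opening from 0.0 (shut) to 1.0 (fully open); "grip_force": force on a finger pad.
Only numpy, scipy, OpenCV 4.12 (cv2) and the standard library are available. Lean on these libraries where they do the work, as an engineer would, in place of code of your own. Each camera call takes 0.05 s, during which the arm holds its last target. There are 200 camera calls.

## Task

The square pine batten stands on end at the left end of the bench hook's board. Push it over to the right so that it lies lengthwise on the board, then push it away from you until its whole length is snug against the bench hook's raised stop, ready to be sawn, and move clear. Only push with the fingers: do not grip the batten or lift it off the board, and leave the other things on the bench where they are.

Things in the scene. Friction and masses are not known exactly. Their poses are not given: they have to be found in the camera images.
- bench_hook: Wooden bench hook fixed to the bench: board 132 (x) by 180 (y) by 18 mm thick, raised stop bar on its far side. Origin: centre of its underside, on the bench top. x points away from the robot to the stop, y left along it (turned up to 0.4 rad). Board top z = 18 mm. Stop: near face is the upright plane x = +30, from y = -88 to +70, top z = 48. Free board in front: x = -66 to +30.
- workpiece_mid (a point): Centre of the loose pine batten, a pale stick 34 x 34 x 160 mm long (its y axis), 0.10 to 0.20 kg. It starts on end (y up) on the board's left end, 25 to 55 mm clear of the stop, within 0.12 rad of square to it, top 178 mm above the bench. Pushed high up it tips and falls by itself once its top is some 35 mm over. Lying, this centre is 35 mm above the bench and, when snug, at x = +13 mm of the hook.
- workpiece_foot (a point): Centre of the batten's end face that stands on the board at the start, 80 mm from its centre. Once lying, the batten may overhang the right end of the board a little.
- yellow_screwdriver: Loose screwdriver with a yellow handle, 230 mm long and 33 mm high, on the left of the bench; origin under its middle. To be left alone.
- blue_screwdriver: Loose screwdriver with a blue handle, 230 mm long and 29 mm high, on the left; origin under its middle. To be left alone.
- oak_offcut: Loose oak block, 45 x 120 x 32 mm high, lying on the left; origin under its middle. To be left alone.
- tape_roll: Loose roll of masking tape, 100 mm across, 25 mm high, on the right; origin under its middle. To be left alone.
- sanding_block: Loose cork sanding block, 64 x 112 x 34 mm high, on the right; origin under its middle. To be left alone.

How it is judged:
By the outcome, as a careful person would: the job done as asked, in the order asked, and still so for the second after the job is handed in, with the robot touching nothing.
It also fails if it takes over 61 s, if anything falls off the work surface, if the arm or the gripper's body presses on something with over 40 N, if the wrist force passes 120 N, or if a joint passes its speed limit or range.

## Working session

There is one attempt and no reset: what is moved stays moved. The work goes in short steps, Python scripts to look and compute and a tool call to move; the robot and the scene stay as the last step left them, time stands still between calls to the robot, and variables do not carry over. Pictures are saved under pics/ and viewed, at most 10 in all, crops included, and the job is handed in when it is done.

Besides the shell and the picture viewer there is one more tool, called after "Call:" as name([rows], argument=value, ...), one row to a line, values as JSON. play_rows: Moves the arm, as the interface text tells. Shifts and turns lie within -1 to 1; 1 stands for 50 cm of shift or 0.5 rad of turn. Its arguments: {"type":"object","properties":{"increments":{"type":"array","items":{"type":"array","items":{"type":"array","items":{"type":"number","minimum":-1,"maximum":1}}}},"grip_force":{"type":"number"}},"required":["increments"]}

```bash
mkdir -p pics; python3 - <<'E'
from plant import *
import cv2,numpy as np
for n in("scene","top"):
    p,d=grab_frame(n); cv2.imwrite(f"pics/{n}0.png",p[...,::-1]); np.savez(f"{n}0.npz",p=p,d=d)
    print(n,{k:np.round(v,4).tolist() for k,v in camera_info(n).items() if not isinstance(v,str)})
s=state();print({k:np.round(v,3).tolist() for k,v in s.items()})
E
```

```text
scene {'fov_y': 49.0615, 'cx': 254.6757, 'cy': 191.569, 'position': [-0.1058, 0.4869, 0.9134], 'rotation': [0.1631, -0.3797, 0.8405, -0.3503]}
top {'fov_y': 45.2218, 'cx': 255.5493, 'cy': 186.5682, 'position': [0.3354, -0.0401, 1.3378], 'rotation': [0.0635, -0.6971, 0.7124, -0.0499]}
{'time_s': 0.1, 'joint_pos': [-1.362, 0.359, 1.511, -0.0, 1.273, -0.115], 'qvel': [0.0, -0.0, -0.002, -0.0, 0.001, -0.001], 'tau': [-0.001, -51.636, -27.141, 0.068, 0.028, -0.0], 'tcp_pos': [0.191, -0.568, 0.222], 'eef_rot': [-0.001, 0.987, 0.161, -0.0], 'ft_force': [0.394, 0.605, 0.539], 'torque': [-0.024, -0.003, 0.022], 'grip_force': 0.0, 'opening': 1.0}
```

View pics/scene0.png

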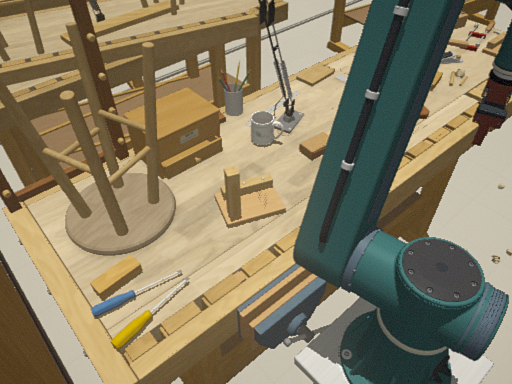

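View pics/top0.png

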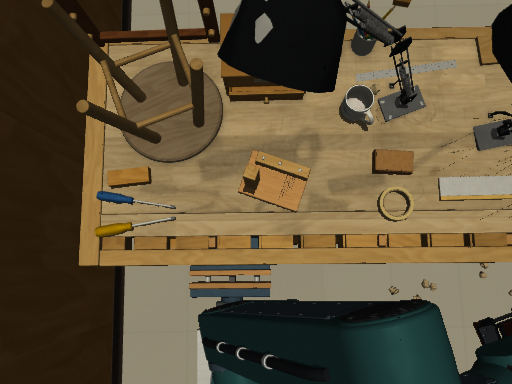

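The scene shows the hook at about (250,203) with the batten upright at (232,193). In the top view the hook is at about (275,180), with the batten at its left end near (252,178). Next I'll measure both.

```bash
cat > h.py <<'E'
import numpy as np,cv2
from scipy.spatial.transform import Rotation as R
from plant import *
def cam(n):
    c=camera_info(n); q=np.array(c['rotation'],float)
    M=q if q.shape==(3,3) else R.from_quat(q[[1,2,3,0]]).as_matrix()
    return 192/np.tan(np.radians(c['fov_y'])/2),c['cx'],c['cy'],np.array(c['position']),M
def cloud(n,d,c=None):
    f,cx,cy,p,M=c or cam(n); v,u=np.mgrid[:384,:512]
    return np.stack([(u-cx)/f*d,(v-cy)/f*d,d],-1)@M.T+p
def ray(n,u,v,z,c=None):
    f,cx,cy,p,M=c or cam(n); r=M@np.array([(u-cx)/f,(v-cy)/f,1]); return p+r*(z-p[2])/r[2]
E
python3 - <<'E'
from h import *
for n in("scene","top"):
    a=np.load(n+"0.npz"); P=cloud(n,a['d']); z=P[...,2]
    roi=(P[...,0]>.3)&(P[...,0]<.65)&(P[...,1]>-.13)&(P[...,1]<.17)&(a['d']>0)
    print(n,"bench z",np.median(z[roi&(z<.008)]))
    for lo,hi in((.012,.024),(.042,.054),(.168,.188)):
        m=(roi&(z>lo)&(z<hi)).astype(np.uint8)
        k,l,st,_=cv2.connectedComponentsWithStats(m)
        if k<2: continue
        i=1+st[1:,4].argmax(); Q=P[l==i]
        r=cv2.minAreaRect((Q[:,:2]*1000).astype(np.float32))
        print(lo,len(Q),'z',np.median(Q[:,2]).round(4),'mean',Q.mean(0).round(4),'rect',np.round(r[0],1),np.round(r[1],1),round(r[2],1),cv2.boxPoints(r).round(0).tolist())
    im=a['p'][...,::-1]; y,x=((150,205) if n=="scene" else (140,225)); 
    cv2.imwrite(f"pics/{n}c.png",cv2.resize(im[y:y+90,x:x+100],None,fx=4,fy=4,interpolation=2))
a=cv2.imread("pics/scenec.png");b=cv2.imread("pics/topc.png");cv2.imwrite("pics/both.png",np.hstack([a,b]))
E
```

```text
scene bench z -0.0008306522086299895
0.012 1218 z 0.0183 mean [ 0.5471 -0.0573  0.0183] rect [563.6 -67.2] [179.  130.2] 68.8 [[471.0, -127.0], [592.0, -174.0], [657.0, -7.0], [535.0, 40.0]]
0.042 176 z 0.0479 mean [ 0.6005 -0.1005  0.0478] rect [ 601.4 -103.3] [69.6 37.4] 63.3 [[569.0, -126.0], [602.0, -143.0], [634.0, -81.0], [600.0, -64.0]]
0.168 152 z 0.178 mean [ 0.5578 -0.004   0.177 ] rect [561.4  -6.2] [34.8 38.4] 68.0 [[537.0, -15.0], [573.0, -30.0], [586.0, 3.0], [550.0, 17.0]]
top bench z -0.0017743414653881295
0.012 1495 z 0.017 mean [ 0.5507 -0.0643  0.017 ] rect [565.5 -68. ] [176.5 125.5] 69.6 [[476.0, -129.0], [594.0, -173.0], [655.0, -7.0], [537.0, 37.0]]
0.042 422 z 0.047 mean [ 0.6146 -0.0761  0.0471] rect [614.7 -77. ] [118.3  32.2] 69.4 [[579.0, -127.0], [609.0, -138.0], [651.0, -27.0], [620.0, -16.0]]
0.168 178 z 0.1766 mean [ 0.562  -0.0073  0.1766] rect [562.5  -7.1] [34.5 34.1] 68.6 [[540.0, -17.0], [572.0, -29.0], [585.0, 3.0], [553.0, 15.0]]
```

View pics/both.png

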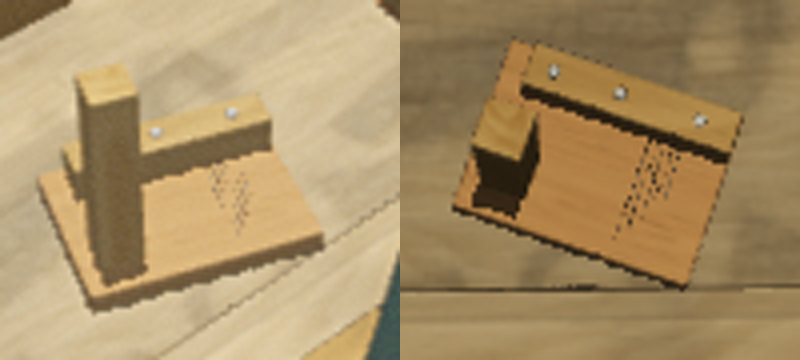

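The crop shows the batten square to the hook and the open board to its right. The two views agree: hook yaw is about -0.365 rad with its centre at (0.5645, -0.0675), and the batten top is at (0.562, -0.007, 0.177). I'll check for tall obstacles and work out the first targets.

```bash
python3 - <<'E'
from h import *
A=[]
for n in("scene","top"):
    a=np.load(n+"0.npz"); P=cloud(n,a['d'])[a['d']>0]; A.append(P)
    m=(abs(P[:,0]-.58)<.3)&(P[:,1]>.02)&(P[:,1]<.5)&(P[:,2]>.06)
    Q=P[m]; t=np.array([.583,.052]); d=np.linalg.norm(Q[:,:2]-t,axis=1)
    for lo in np.arange(.05,.7,.1):
        k=(Q[:,2]>lo)&(Q[:,2]<=lo+.1)&(d>.09)
        if k.any(): i=np.where(k)[0][d[k].argmin()]; print(n,round(lo,2),k.sum(),'nearest',Q[i].round(3),d[i].round(3))
    if n=="top": D=a['d']; print('black',D[30:90:15,240:340:20].round(2))
th=-.365; ex=np.array([np.cos(th),np.sin(th)]); ey=np.array([-ex[1],ex[0]]); c=np.array([.5645,-.0675])
b=np.array([.562,-.0066]); print('batten in hook',(b-c)@ex,(b-c)@ey)
s=state(); t=np.array(s['tcp_pos'])
for nm,hx,hy,z in(('pre',-.0235,.125,.30),('contact',-.0235,.056+.017+.0135,.15),('end',-.0235,.045,.15)):
    w=c+hx*ex+hy*ey; print(nm,w.round(4),z)
E
```

```text
scene 0.05 1429 nearest [0.723 0.126 0.147] 0.158
scene 0.15 1863 nearest [0.714 0.114 0.249] 0.145
scene 0.25 1927 nearest [0.708 0.107 0.343] 0.137
scene 0.35 1581 nearest [0.702 0.09  0.445] 0.125
scene 0.45 773 nearest [0.702 0.082 0.485] 0.123
top 0.05 778 nearest [0.724 0.124 0.146] 0.159
top 0.15 1518 nearest [0.718 0.11  0.244] 0.147
top 0.25 1384 nearest [0.711 0.102 0.339] 0.138
top 0.35 883 nearest [0.707 0.086 0.448] 0.128
top 0.45 851 nearest [0.703 0.081 0.496] 0.123
black [[0.56 0.55 0.54 0.54 0.55]
 [0.56 0.55 0.54 0.55 0.56]
 [0.56 0.55 0.55 0.55 0.56]
 [1.24 0.56 0.55 0.56 0.57]]
batten in hook -0.024073521436555535 0.05599576381873633
pre [0.5872 0.0577] 0.3
contact [0.5734 0.0217] 0.15
end [ 0.5586 -0.0171] 0.15
```

```bash
python3 - <<'E'
from h import *
a=np.load("top0.npz"); P=cloud("top",a['d']);z=P[...,2]
m=np.zeros(z.shape,bool); m[:95,215:355]=1; m&=(z>.55)
Q=P[m]; print('shade',Q.min(0).round(3),Q.max(0).round(3))
for lo in np.arange(.55,1,.05):
    q=Q[(Q[:,2]>lo)&(Q[:,2]<=lo+.05)]
    if len(q): print(round(lo,2),len(q),q.min(0).round(3),q.max(0).round(3))
b=np.load("scene0.npz");S=cloud("scene",b['d'])
for n,C in(('top',P[(a['d']>0)]),('scene',S[b['d']>0])):
    m=(C[:,2]>.25)&(C[:,0]<.42)&(C[:,1]<.3)
    q=C[m]
    for lo in np.arange(.25,1.3,.1):
        k=q[(q[:,2]>lo)&(q[:,2]<=lo+.1)]
        if len(k): print(n,round(lo,2),len(k),k.min(0).round(2),k.max(0).round(2))
f,cx,cy,p,M=cam("scene"); print('scene top ray',M@np.array([0,-cy/f,1]))
E
```

```text
shade [ 0.335 -0.197  0.619] [0.739 0.018 1.338]
0.6 40 [ 0.713 -0.197  0.619] [ 0.739 -0.18   0.649]
0.65 107 [ 0.703 -0.186  0.65 ] [ 0.728 -0.168  0.691]
0.7 11 [ 0.559 -0.18   0.704] [ 0.713 -0.136  0.75 ]
0.75 1348 [ 0.541 -0.149  0.751] [0.669 0.018 0.8  ]
0.8 8142 [ 0.542 -0.147  0.8  ] [ 0.657 -0.004  0.848]
top 0.25 1810 [ 0.08 -0.56  0.25] [0.25 0.11 0.35]
top 0.35 1048 [ 0.13 -0.54  0.35] [0.26 0.09 0.45]
top 0.45 1348 [ 0.14 -0.11  0.45] [0.27 0.06 0.55]
top 0.55 2217 [ 0.15 -0.41  0.55] [0.28 0.02 0.65]
top 0.65 3985 [ 0.17 -0.39  0.65] [ 0.28 -0.02  0.75]
top 0.75 3956 [ 0.19 -0.31  0.75] [ 0.29 -0.06  0.85]
top 0.85 8333 [ 0.21 -0.23  0.85] [ 0.29 -0.11  0.9 ]
scene 0.25 16506 [-0.12 -0.64  0.25] [0.24 0.12 0.35]
scene 0.35 5130 [-0.03 -0.58  0.35] [0.23 0.1  0.45]
scene 0.45 5454 [ 0.14 -0.59  0.45] [0.24 0.06 0.55]
scene 0.55 6440 [ 0.14 -0.46  0.55] [0.25 0.02 0.65]
scene 0.65 3521 [ 0.15 -0.17  0.65] [ 0.25 -0.02  0.7 ]
scene top ray [ 0.77883578 -0.6773619  -0.37674811]
```

Call:
play_rows([
  [[-1,0.052,0.08,0.005,-0.2],[-1,0.104,0.16,0.01,-0.4],[-1,0.156,0.24,0.015,-0.6],[-1,0.208,0.32,0.02,-0.8],[-1,0.26,0.4,0.02,-1.0]],
], grip_force=10)

```text
time_s: 0.6
tcp_pos: [0.3215, -0.3671, 0.2327]
eef_rot: [-0.0, 0.996, -0.09, 0.0]
ft_force: [0.3, -0.1, -0.3]
opening: 0.586
grip_force: 0.0
```

Call:
play_rows([
  [[-1,0.032,0.092,0,-0.1],[-1,0.064,0.184,0,-0.2],[-1,0.096,0.276,0,-0.3],[-1,0.128,0.368,0,-0.37],[-1,0.16,0.46,0,-0.37]],
])

```text
time_s: 1.1
tcp_pos: [0.4009, -0.1368, 0.2325]
eef_rot: [-0.0, 0.984, -0.18, 0.0]
ft_force: [2.0, -1.1, 0.8]
opening: 0.13
grip_force: 0.0
```

Call:
play_rows([
  [[-1,0.02,0.09,0,0],[-1,0.04,0.18,0,0],[-1,0.06,0.27,0,0],[-1,0.08,0.35,0,0],[-1,0.08,0.38,0,0]],
])

```text
time_s: 1.6
tcp_pos: [0.4414, 0.0544, 0.2325]
eef_rot: [-0.001, 0.984, -0.178, 0.0]
ft_force: [-0.4, 0.6, 0.4]
opening: 0.004
grip_force: 0.0
```

Call:
play_rows([
  [[-1,0.048,0.062,-0.06,0],[-1,0.12,0.044,-0.12,0],[-1,0.2,0.012,-0.165,0],[-1,0.28,-0.021,-0.165,0],[-1,0.28,-0.021,-0.165,0]],
])

```text
time_s: 2.1
tcp_pos: [0.5859, 0.0388, 0.149]
eef_rot: [0.0, 0.984, -0.18, 0.002]
ft_force: [-0.3, 0.3, -0.1]
opening: 0.005
grip_force: 0.0
```

```bash
python3 - <<'E'
from h import *
ims=[]
for n in("scene","top"):
    p,d=grab_frame(n); y,x=((120,190) if n=="scene" else (100,200)); ims.append(cv2.resize(p[y:y+130,x:x+130,::-1],None,fx=3,fy=3,interpolation=2))
cv2.imwrite("pics/pre.png",np.hstack(ims)); s=state(); print(s['tcp_pos'],s['ft_force'])
E
```

```text
[0.58087341 0.04040954 0.14931724] [-0.57402803  0.41929595  0.13416042]
```

View pics/pre.png

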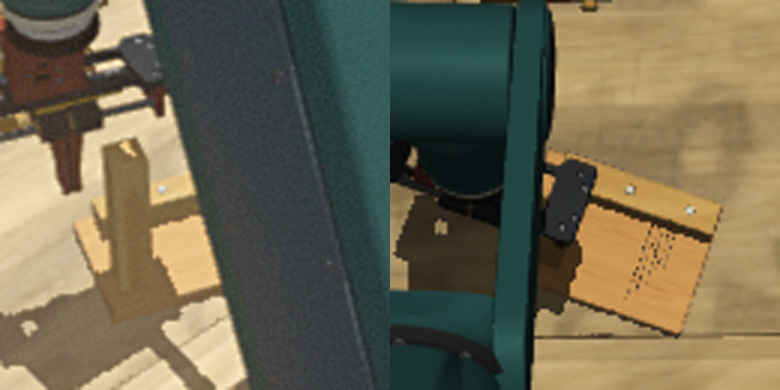

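The gripper is left of the batten and clear of it: the finger is at about (68,190) and the batten at about (125,180). I'll push slowly.

Call:
play_rows([
  [[-1,-0.007,-0.019,0,0],[-1,-0.014,-0.037,0,0],[-1,-0.018,-0.047,0,0],[-1,-0.021,-0.056,0,0],[-1,-0.025,-0.065,0,0]],
])

```text
time_s: 2.7
tcp_pos: [0.5681, 0.0078, 0.1505]
eef_rot: [-0.0, 0.984, -0.18, 0.0]
ft_force: [-0.7, -0.3, 0.1]
opening: 0.002
grip_force: 0.1
```

Call:
play_rows([
  [[-1,-0.004,-0.009,0,0],[-1,-0.007,-0.019,0,0],[-1,-0.011,-0.028,0,0],[-1,-0.011,-0.028,0,0],[-1,-0.011,-0.028,0,0]],
])

```text
time_s: 3.2
tcp_pos: [0.5629, -0.0059, 0.1501]
eef_rot: [-0.0, 0.984, -0.18, -0.0]
ft_force: [-0.2, -0.6, -0.4]
opening: 0.007
grip_force: 0.0
```

```bash
cat > look.py <<'E'
from h import *
import sys
ims=[]
for n in("scene","top"):
    p,d=grab_frame(n); np.savez(f"{n}_{sys.argv[1]}.npz",p=p,d=d); y,x=((120,190) if n=="scene" else (100,200)); ims.append(cv2.resize(p[y:y+130,x:x+130,::-1],None,fx=3,fy=3,interpolation=2))
cv2.imwrite(f"pics/{sys.argv[1]}.png",np.hstack(ims)); s=state(); print(s['tcp_pos'],s['ft_force'])
E
python3 look.py tip
```

```text
[ 0.56293208 -0.00564245  0.150063  ] [ 0.49104562  1.28980241 -0.76581331]
```

View pics/tip.png

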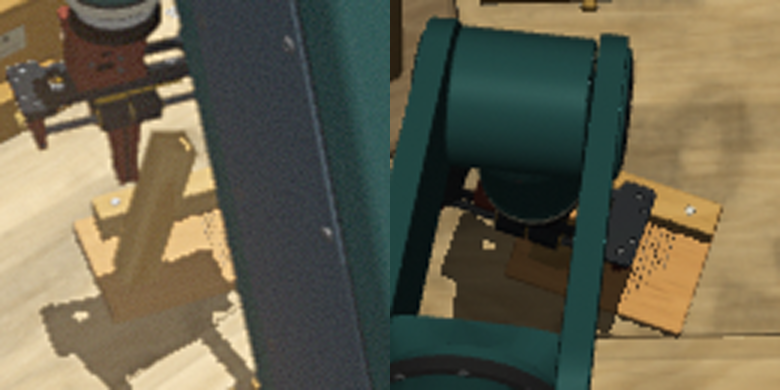

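The batten is well tilted, with its top at about (172,140) in the scene crop. I'll push 10 mm further and hold.

Call:
play_rows([
  [[-1,-0.004,-0.009,0,0],[-1,-0.007,-0.019,0,0],[-1,-0.007,-0.019,0,0],[-1,-0.007,-0.019,0,0],[-1,-0.007,-0.019,0,0]],
])

```text
time_s: 3.8
tcp_pos: [0.5594, -0.0153, 0.1501]
eef_rot: [-0.0, 0.984, -0.18, 0.0]
ft_force: [0.8, -0.3, -0.3]
opening: 0.003
grip_force: 0.0
```

```bash
python3 look.py fall
```

```text
[ 0.55942755 -0.01522427  0.15013802] [ 0.6205609  -0.41725374  0.2801754 ]
```

View pics/fall.png

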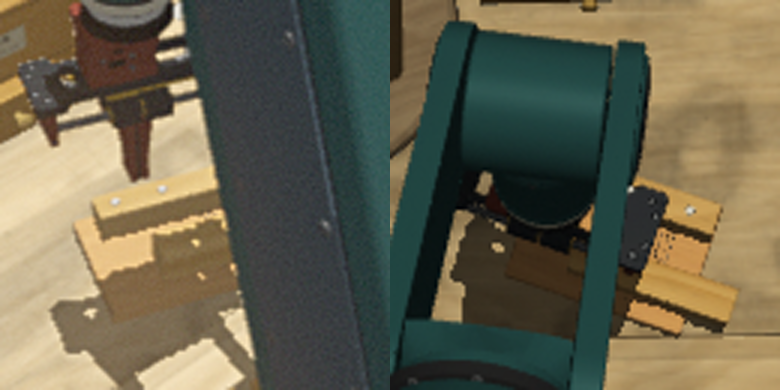

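The batten has fallen and lies along the board; its right end is at about (735,300) in the top crop. I'll back off toward the robot, open the fingers and measure.

Call:
play_rows([
  [[1,-0.08,-0.012,0,0],[1,-0.16,-0.024,0,0],[1,-0.24,-0.036,0,0],[1,-0.266,-0.042,0,0],[1,-0.266,-0.042,0,0]],
])

```text
time_s: 4.4
tcp_pos: [0.4248, -0.0363, 0.1502]
eef_rot: [-0.0, 0.984, -0.18, -0.0]
ft_force: [0.4, 0.7, 0.9]
opening: 0.42
grip_force: 0.0
```

```bash
cat > meas.py <<'E'
from h import *
import sys
th=-.365; ex=np.array([np.cos(th),np.sin(th)]); ey=np.array([-ex[1],ex[0]]); c=np.array([.5645,-.0675])
s=state(); t=np.array(s['tcp_pos'])[:2]-c; print('tcp hook',(t@ex).round(4),(t@ey).round(4),s['tcp_pos'][2].round(4),'open',s['opening'])
ims=[]
for n in("scene","top","wrist"):
    cc=cam(n); p,d=grab_frame(n); P=cloud(n,d,cc); H=np.stack([(P[...,:2]-c)@ex,(P[...,:2]-c)@ey,P[...,2]],-1)
    ims.append(cv2.resize(p[...,::-1],(400,300)) if n=="wrist" else cv2.resize(p[90:240,170:370,::-1],(400,300)))
    roi=(d>0)&(abs(H[...,0])<.12)&(abs(H[...,1])<.22)
    hue=cv2.cvtColor(p,cv2.COLOR_RGB2HSV)
    for nm,lo,hi in(('batten',.0495,.058),('stop',.042,.0493),('board',.013,.022)):
        m=(roi&(H[...,2]>lo)&(H[...,2]<hi)&((H[...,0]<.024) if nm=='batten' else (H[...,0]>.026) if nm=='stop' else True)).astype(np.uint8)
        k,l,st,_=cv2.connectedComponentsWithStats(m)
        if k<2: continue
        i=1+st[1:,4].argmax(); Q=H[l==i]; r=cv2.minAreaRect((Q[:,:2]*1000).astype(np.float32))
        print(n,nm,len(Q),'z',Q[:,2].mean().round(4),'ctr',np.round(r[0],1),'corners',cv2.boxPoints(r).round(0).tolist())
ims.append(np.zeros((300,400,3),np.uint8)); cv2.imwrite(f"pics/{sys.argv[1]}.png",np.vstack([np.hstack(ims[:2]),np.hstack(ims[2:])]))
E
python3 meas.py m1
```

```text
tcp hook -0.1416 -0.0207 0.1502 open 0.4199753877803629
scene batten 195 z 0.0525 ctr [-24.6  -4.2] corners [[-45.0, 30.0], [-41.0, -41.0], [-4.0, -38.0], [-8.0, 32.0]]
scene stop 158 z 0.0469 ctr [47.8 34.8] corners [[28.0, 69.0], [32.0, -1.0], [68.0, 1.0], [64.0, 71.0]]
scene board 970 z 0.0182 ctr [1.4 0.9] corners [[-66.0, 90.0], [-65.0, -88.0], [68.0, -88.0], [68.0, 90.0]]
top batten 111 z 0.0523 ctr [ -22.6 -108.8] corners [[-40.0, -88.0], [-38.0, -130.0], [-5.0, -129.0], [-7.0, -87.0]]
top stop 459 z 0.0462 ctr [ 50.2 -10.6] corners [[33.0, 68.0], [35.0, -90.0], [67.0, -89.0], [66.0, 68.0]]
top board 860 z 0.017 ctr [23.7 -1.7] corners [[-24.0, 88.0], [-23.0, -92.0], [71.0, -91.0], [70.0, 88.0]]
wrist batten 9845 z 0.0518 ctr [-23.7 -49.8] corners [[-41.0, 30.0], [-40.0, -130.0], [-6.0, -130.0], [-7.0, 30.0]]
wrist board 13202 z 0.0179 ctr [-21.1 -11.2] corners [[-62.0, 89.0], [-62.0, -111.0], [20.0, -111.0], [19.0, 89.0]]
```

View pics/m1.png

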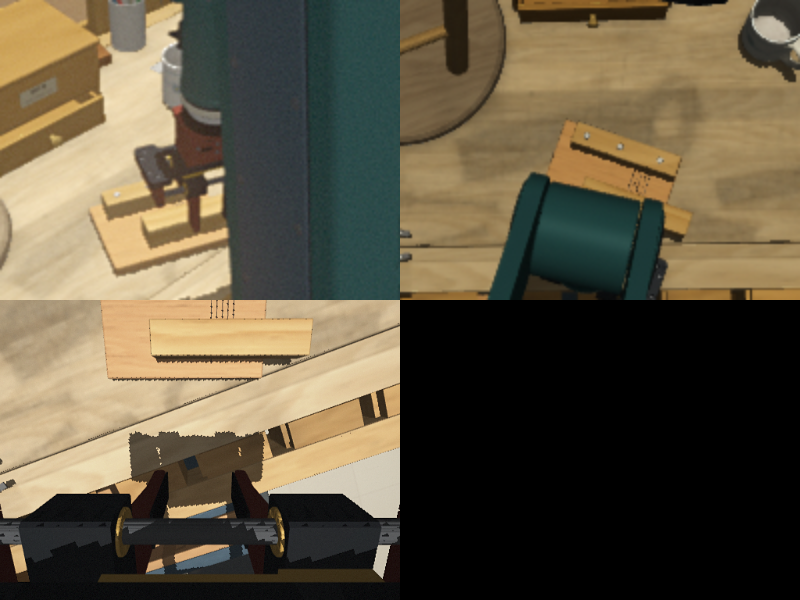

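The batten lies with its centre at hook (-24, -50) mm and is parallel to the stop. All three views agree, and the top is at z = 52 mm. I'll lower the open fingers in front of it, then push along hook +x.

Call:
play_rows([
  [[0.8,-0.008,-0.021,-0.08,0],[0.8,-0.008,-0.021,-0.16,0],[0.8,-0.008,-0.021,-0.23,0],[0.8,-0.008,-0.021,-0.242,0],[0.8,-0.008,-0.021,-0.242,0]],
])

```text
time_s: 5.05
tcp_pos: [0.4229, -0.0466, 0.0283]
eef_rot: [-0.0, 0.984, -0.179, -0.001]
ft_force: [-0.4, -0.1, -0.7]
opening: 0.898
grip_force: 0.0
```

```bash
python3 meas.py m2
```

```text
tcp hook -0.1397 -0.0311 0.0283 open 0.8977517052551072
scene batten 58 z 0.0529 ctr [-16.5  -0.2] corners [[-26.0, -31.0], [-9.0, -31.0], [-7.0, 30.0], [-24.0, 31.0]]
scene stop 250 z 0.047 ctr [49.9  1.6] corners [[30.0, -66.0], [69.0, -66.0], [70.0, 69.0], [31.0, 69.0]]
scene board 691 z 0.0182 ctr [ 3.1 21.2] corners [[-65.0, -47.0], [71.0, -48.0], [72.0, 89.0], [-64.0, 90.0]]
top batten 471 z 0.0521 ctr [-23.1 -50.2] corners [[-41.0, 29.0], [-40.0, -130.0], [-5.0, -130.0], [-6.0, 30.0]]
top stop 472 z 0.0462 ctr [ 50.5 -10.5] corners [[34.0, 68.0], [35.0, -90.0], [67.0, -89.0], [66.0, 69.0]]
top board 1047 z 0.0171 ctr [ 5.6 -1.9] corners [[-62.0, 87.0], [-59.0, -93.0], [73.0, -91.0], [70.0, 89.0]]
wrist batten 14280 z 0.0517 ctr [-34.1 -50.1] corners [[-41.0, 30.0], [-41.0, -131.0], [-27.0, -131.0], [-28.0, 31.0]]
wrist board 19730 z 0.0179 ctr [-39.7 -20.4] corners [[-62.0, 89.0], [-62.0, -129.0], [-17.0, -129.0], [-18.0, 89.0]]
```

Call:
play_rows([
  [[0.8,0.047,-0.018,0,0],[0.8,0.093,-0.036,0,0],[0.8,0.14,-0.054,0,0],[0.8,0.155,-0.059,0,0],[0.8,0.168,-0.064,0,0]],
])

```text
time_s: 5.7
tcp_pos: [0.5069, -0.0788, 0.0302]
eef_rot: [-0.0, 0.984, -0.18, 0.0]
ft_force: [-2.1, 0.3, 1.0]
opening: 0.899
grip_force: 0.8
```

Call:
play_rows([
  [[0.8,0.011,-0.004,0,0],[0.8,0.022,-0.009,0,0],[0.8,0.034,-0.013,0,0],[0.8,0.045,-0.017,0,0],[0.8,0.052,-0.02,0,0]],
])

```text
time_s: 6.2
tcp_pos: [0.533, -0.089, 0.0291]
eef_rot: [-0.0, 0.984, -0.18, 0.0]
ft_force: [-1.2, 0.1, 1.1]
opening: 0.899
grip_force: 0.7
```

```bash
python3 meas.py m3
```

```text
tcp hook -0.0217 -0.0313 0.0291 open 0.8993561394604916
scene batten 77 z 0.0524 ctr [  1.5 -18.7] corners [[-14.0, -36.0], [16.0, -38.0], [17.0, -1.0], [-13.0, 0.0]]
scene stop 75 z 0.0466 ctr [48.3 51.1] corners [[30.0, 69.0], [33.0, 31.0], [67.0, 34.0], [64.0, 71.0]]
scene board 875 z 0.0184 ctr [ 2.2 25.7] corners [[-68.0, 88.0], [-66.0, -39.0], [72.0, -37.0], [71.0, 90.0]]
top batten 12 z 0.0525 ctr [   7.8 -127.8] corners [[-5.0, -126.0], [-5.0, -130.0], [21.0, -129.0], [21.0, -126.0]]
top board 256 z 0.017 ctr [-44.3 -29.2] corners [[-61.0, 32.0], [-53.0, -92.0], [-28.0, -90.0], [-36.0, 33.0]]
wrist batten 24672 z 0.0519 ctr [ -3.8 -50.2] corners [[-32.0, 30.0], [-32.0, -131.0], [24.0, -131.0], [24.0, 30.0]]
wrist stop 25263 z 0.0478 ctr [ 50.2 -10.5] corners [[34.0, 69.0], [34.0, -90.0], [66.0, -90.0], [66.0, 69.0]]
wrist board 12818 z 0.018 ctr [-9.7 -2.6] corners [[-52.0, 89.0], [-51.0, -94.0], [32.0, -94.0], [31.0, 89.0]]
```

The gap to the stop is still about 10 mm. I'll push slowly and watch the force.

Call:
play_rows([
  [[0.8,0.006,-0.002,0,0],[0.8,0.011,-0.004,0,0],[0.8,0.015,-0.006,0,0],[0.8,0.017,-0.0065,0,0],[0.8,0.019,-0.007,0,0]],
])

```text
time_s: 6.85
tcp_pos: [0.5418, -0.0923, 0.0291]
eef_rot: [-0.0, 0.984, -0.18, -0.0]
ft_force: [-1.5, -0.0, 0.4]
opening: 0.899
grip_force: 0.7
```

Call:
play_rows([
  [[0.8,0.001,-0.0004,0,0],[0.8,0.002,-0.0008,0,0]],
])

```text
time_s: 7.05
tcp_pos: [0.5429, -0.0927, 0.0291]
eef_rot: [-0.0, 0.984, -0.18, 0.0]
ft_force: [-1.2, 0.5, -0.4]
opening: 0.901
grip_force: 0.3
```

Call:
play_rows([
  [[0.8,0.001,-0.0004,0,0],[0.8,0.002,-0.0008,0,0],[0.8,0.002,-0.0008,0,0]],
])

```text
time_s: 7.35
tcp_pos: [0.5431, -0.0928, 0.0291]
eef_rot: [-0.0, 0.984, -0.18, -0.001]
ft_force: [-2.3, 1.7, 1.7]
opening: 0.897
grip_force: 1.7
```

Call:
play_rows([
  [[0.8,0.001,-0.0004,0,0],[0.8,0.002,-0.0008,0,0],[0.8,0.002,-0.0008,0,0]],
])

```text
time_s: 7.65
tcp_pos: [0.5432, -0.0929, 0.0289]
eef_rot: [-0.0, 0.984, -0.179, -0.002]
ft_force: [-5.7, 2.1, 5.4]
opening: 0.897
grip_force: 3.1
```

Forward motion has stopped and the force is rising, so the batten is against the stop. One firmer press, then I'll check.

Call:
play_rows([
  [[0.8,0.002,-0.0008,0,0],[0.8,0.004,-0.0016,0,0],[0.8,0.004,-0.0016,0,0]],
])

```text
time_s: 7.95
tcp_pos: [0.5432, -0.0929, 0.0287]
eef_rot: [-0.001, 0.984, -0.179, -0.003]
ft_force: [-8.8, 3.9, 7.6]
opening: 0.897
grip_force: 5.0
```

Call:
play_rows([
  [[0.8,-0.02,0.008,0,0],[0.8,-0.06,0.023,0,0],[0.8,-0.14,0.054,0,0],[0.8,-0.21,0.08,0.05,0],[0.8,-0.21,0.08,0.15,0]],
])

```text
time_s: 8.45
tcp_pos: [0.4313, -0.051, 0.1008]
eef_rot: [-0.001, 0.984, -0.18, -0.008]
ft_force: [1.4, -0.1, -0.4]
opening: 0.902
grip_force: 0.0
```

```bash
python3 meas.py m4
```

```text
tcp hook -0.1303 -0.0321 0.1008 open 0.90243450872511
scene batten 47 z 0.0525 ctr [10.  19.2] corners [[-3.0, 30.0], [-3.0, 8.0], [23.0, 8.0], [23.0, 30.0]]
scene stop 123 z 0.0472 ctr [46.1 37.9] corners [[25.0, 7.0], [63.0, 4.0], [68.0, 69.0], [29.0, 72.0]]
scene board 837 z 0.0182 ctr [ 2.7 33.5] corners [[-65.0, 89.0], [-64.0, -23.0], [71.0, -22.0], [70.0, 90.0]]
top batten 291 z 0.0521 ctr [ 12.  -50.2] corners [[-0.0, -130.0], [23.0, -130.0], [24.0, 29.0], [1.0, 29.0]]
top stop 508 z 0.0462 ctr [ 47.  -17.4] corners [[26.0, 68.0], [27.0, -103.0], [68.0, -103.0], [66.0, 68.0]]
top board 267 z 0.0172 ctr [31.8 65.5] corners [[-15.0, 87.0], [1.0, 25.0], [78.0, 44.0], [63.0, 106.0]]
wrist batten 8277 z 0.0518 ctr [  9.6 -50.3] corners [[-0.0, 30.0], [0.0, -130.0], [20.0, -130.0], [19.0, 30.0]]
wrist board 22741 z 0.0179 ctr [-16.2  -4.5] corners [[-62.0, 88.0], [-61.0, -98.0], [30.0, -97.0], [29.0, 89.0]]
```

View pics/m4.png

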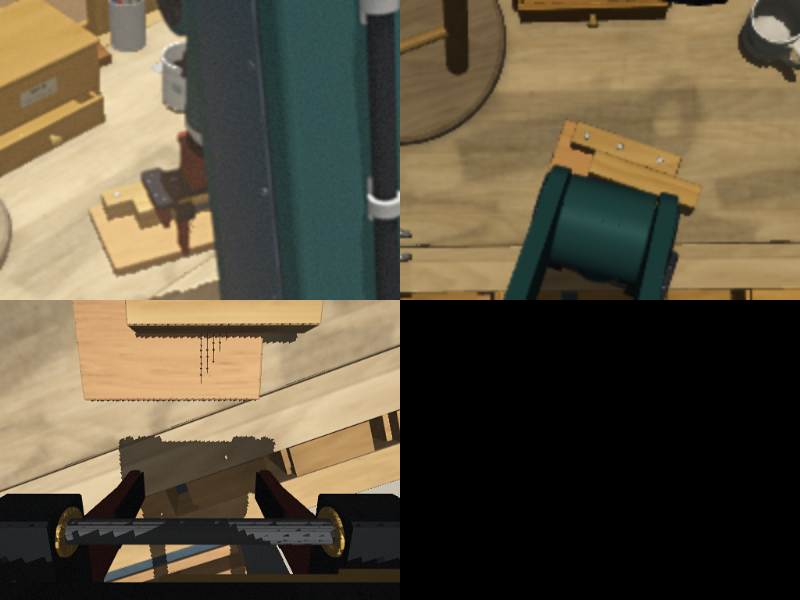

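The batten appears snug: its near face is at hook 0 along its whole length, so its far face is at 34, level with the stop. I'll move up clear and check once for any gap from above.

Call:
play_rows([
  [[0.8,-0.02,0.008,0.08,0],[0.8,-0.03,0.01,0.16,0],[0.8,-0.03,0.01,0.24,0],[0.8,-0.03,0.01,0.3,0],[0.8,-0.03,0.01,0.3,0]],
])

```text
time_s: 9.1
tcp_pos: [0.4306, -0.0504, 0.2575]
eef_rot: [0.0, 0.984, -0.18, 0.005]
ft_force: [0.4, -0.4, -0.8]
opening: 0.896
grip_force: 0.0
```

```bash
python3 - <<'E'
from h import *
th=-.365; ex=np.array([np.cos(th),np.sin(th)]); ey=np.array([-ex[1],ex[0]]); c=np.array([.5645,-.0675])
cc=cam("wrist"); p,d=grab_frame("wrist"); P=cloud("wrist",d,cc); H=np.stack([(P[...,:2]-c)@ex,(P[...,:2]-c)@ey,P[...,2]],-1)
cv2.imwrite("pics/end.png",p[...,::-1])
for y in np.arange(-.12,.07,.02):
    m=(d>0)&(abs(H[...,1]-y)<.004)&(abs(H[...,0])<.1); h=H[m]
    b=h[(h[:,2]>.0498)&(h[:,2]<.056),0]; s=h[(h[:,2]>.043)&(h[:,2]<.0495)&(h[:,0]>.02),0]; low=h[(h[:,2]<.04)&(h[:,0]>.02)&(h[:,0]<.05),0]
    f=lambda a:(np.percentile(a,[1,99])*1000).round(1) if len(a)>5 else None
    print(round(y,2),'batten',f(b),'stop',f(s),'low',len(low))
s=state();print(s['tcp_pos'],s['time_s'])
E
```

```text
-0.12 batten [ 0.9 33.5] stop None low 14
-0.1 batten [ 1.  33.5] stop None low 12
-0.08 batten [ 0.9 33.5] stop [35.4 50.8] low 0
-0.06 batten [ 0.9 49.6] stop [35.2 50.2] low 0
-0.04 batten [ 0.7 33.3] stop [35.2 50.9] low 0
-0.02 batten [ 0.3 33.3] stop [35.  50.6] low 0
0.0 batten [ 0.4 48.9] stop [31.  50.1] low 0
0.02 batten [-0.2 33.2] stop [35.1 50.6] low 0
0.04 batten None stop [33.5 50.6] low 125
0.06 batten None stop [33.5 50.4] low 120
[ 0.4290768  -0.04998987  0.2553276 ] 9.15
```

View pics/end.png

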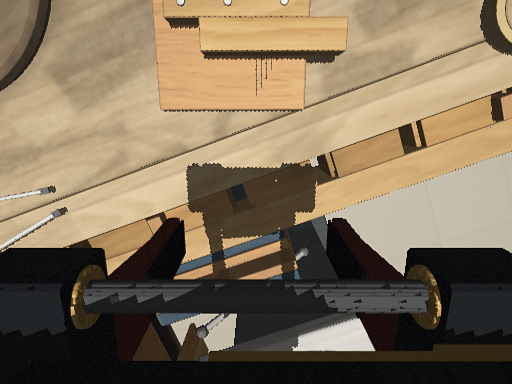

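The wrist view shows the batten flush along the stop, from (200,17) to (347,17), with no gap. Both faces measure 33.5 mm, and the robot is clear, so I'm handing in.

```bash
python3 -c "
from plant import *
print(close_job())"
```

```text
the job is handed in; nothing more can be done
None
```

The batten lies lengthwise on the board, flush against the stop with no measurable gap and about 40 mm past the board's right end; the gripper is clear and the job was handed in at about 9 s.

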